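# Clamp the block in the draw-latch fixture and pin the lever

## Task

Clamp the steel block in the blue fixture: slide the moving jaw up against the block so that it is held snug between both jaws, then tip the latch's wire loop down so that its crossbar drops behind the hooked keeper on the moving jaw. Throw the red-gripped lever over and down until it snaps past its toggle point and lies flat, with the loop still hooked; then take the yellow-headed lock pin from its wooden stand and push it fully home through the lever's eye into the block below. Let go of everything, and leave the yellow carton and the drill chuck where they stand.

Things in the scene. Friction and masses are not known exactly. Their poses are not given: they have to be found in the camera images.
- fixture: fixed bench fixture on a steel plate 110 (x) by 345 (y) by 12 mm. Origin on the bench below the lever pivot; z up, +y from the pivot to the moving jaw (within 0.25 rad of world +y). Plate y -150 to +195. Blue fixed jaw y -25 to +20, 66 wide, top at 45 mm; two cheek plates on it, up to 77 mm, carry the lever. All mechanism moves in the fixture's y-z plane, centred on x = 0
- jaw (a joint): m, moving jaw: 0 = closed on the squared-up block (40 mm from the fixed jaw), grows as it opens along the fixture's +y, at most 0.05. Friction about 2 N; it pushes the block along, which starts up to 8 mm off the fixed jaw and a little askew
- jaw_end (a point): middle of the black rubber push pad on the moving jaw's outer (+y) end face, 34 mm above the bench. The jaw is blue, 66 wide (x), 68 long (y), 14 to 54 mm above the bench
- keeper_seat (a point): on the moving jaw: where the loop's crossbar centre lies when hooked: against the keeper's +y face, on the jaw's flat top, 58 mm up. Keeper: steel hook 28 mm wide, sprung (gives 10 mm to -y, 9 N/mm), lip overhanging 4.5 mm to +y, 66 to 76 mm up. With jaw closed and lever at 0 the bar drops about 16 mm +y of this point, clear of the lip; with the jaw over 10 mm open it lands on the lip
- loop (a joint): rad, angle of the wire loop on the lever; with the lever at 0, it is the loop's rise above level: about 1 = standing up, about -0.3 = down on the jaw. Light friction holds it up from about 0.85 rad; pushed below 0.7 it falls by its own weight
- loop_bar (a point): middle of the loop's crossbar, a round steel bar 8 mm thick, 56 mm long along the fixture's x; its two legs (x = +-24 mm) pivot on the lever 24 mm from the lever pivot (24 mm above and 3 mm to +y of it with the lever at 0), 100 mm from the crossbar. The lever stands about 15 mm behind (-y of) the raised crossbar
- lever (a joint): rad, 0 = open stop (lever standing, leaning 15 degrees from upright towards the moving jaw), grows as it is thrown over towards -y; 1.83 = closed stop, lever flat and pointing to -y. Toggle point near 1.65 with the loop hooked and the block clamped; friction 0.04 N m; the latch pulls back with up to about 0.5 N m before the toggle point, so it springs back if let go early
- lever_pivot (a point): the lever's pivot axis (along the fixture's x), 62 mm above the bench
- lever_grip (a point): middle of the lever's red grip, 110 mm from the pivot on the lever's centre line; grip is 18 mm thick and covers 85 to 135 mm from the pivot. The lever has a flat steel eye 34 mm square and 10 mm thick, centred 72 mm from the pivot, with a 14 mm hole
- lock_hole (a point): centre of the mouth of the 15 mm vertical hole in the blue lock block (44 x 40 mm, top 54 mm above the bench), 72 mm to -y of the pivot; with the lever closed the lever's eye lies over it, top of the eye 67 mm above the bench. The hole is 42 mm deep
- pin_head (a point): centre of the yellow head of the lock pin; the head is 20 mm in diameter and stands from 17 mm below this point (a 24 mm collar for the lowest 5 mm) to 17 mm above. Loose, 60 g, starts upright in the stand, head clear above it
- pin_tip (a point): lower end of the lock pin: 10 mm steel shank, tapered tip, 45 mm from the underside of the head, 62 mm below pin_head. Fully home, the head rests on the lever's eye and the tip is 32 mm below the mouth of the lock hole
- pin_stand: wooden stand 60 x 60 x 34 mm, fixed, origin at the centre of its underside; the pin stands in its central 13 mm hole, tip on the bench
- block_mid (a point): centre of the dark steel block to be clamped, 62 (fixture's x) by 40 (y) by 26 mm, lying loose on the base plate between the jaws, 0.48 kg
- chuck_mid (a point): centre of the loose upright drill chuck, 40 mm diameter, 50 mm high, a bystander
- carton_mid (a point): centre of the small yellow carton, 30 x 66 x 31 mm, loose, a bystander behind the fixture
Things that resemble listed ones, but are neither listed nor needed, are in the scene too. What is shaped like the part that bears pin_head but orange or purple is not meant.

How it is judged:
By the outcome, as a careful person would: the job done as asked, in the order asked, and still so for the second after the job is handed in, with the robot touching nothing.
It also fails if it takes over 72 s, if anything falls off the work surface, if the arm or the gripper's body presses on something with over 40 N, if the wrist force passes 120 N, or if a joint passes its speed limit or range.

## Robot

A 6-joint arm with a two-finger parallel gripper is mounted at the origin on a cart in front of the work surface, level with it; the furniture and walls round the work are solid. World frame = base frame: x ahead of the robot, y to its left, z up, the work surface at z = 0. Lengths are in mm, angles in rad, forces in N, time in s.
With the tool pointing down it reaches from about 300 to 775 mm from the base axis. Payload 14.6 kg.
Tool frame: the origin (TCP) lies midway between the tips of the shut fingers; the grasp point (between the pads) lies 19 mm behind it; z points along the fingers, y is the line along which they close (so a half turn about z gives the same grasp; the last joint's range is limited). The gripper opens to 94 mm and grips with 3 to 60 N. Pads are 16 mm wide; open, the fingers measure 119 mm over their backs; the gripper's body (75 mm by 177 mm) begins 78 mm behind the grasp point.
Start: joints at [-1.215, 0.3, 1.521, -0, 1.321, -0.067], TCP at [225.666, -501.562, 205.446] pointing down, gripper open.
Joint ranges: [-3.03, 3.03], [-0.79, 2.21], [0.23, 2.52], [-1.04, 4.18], [0, 3.07], [-2.55, 2.55]. Speed limits (rad/s): [2.22, 2.22, 2.57, 3.14, 3.14, 3.14].

## Interface

Orientations are given as [roll, pitch, yaw] about the fixed x, y, z axes, in that order (R = Rz(yaw) Ry(pitch) Rx(roll)).
In Python, from cell import manip, camera gives the robot as it stands.
- The arm moves only by the tool move_arm, never from a script. Its arguments are lists of equal length, an entry for each row: "dp": the shift along the world's x, y, z in mm, a list of three; "rotation": the turn, a rotation vector about the world's x, y, z in rad, a list of three; "hand": the opening, from 0 (shut) to 1 (fully open). A call has 1 to 10 rows; each row shifts and turns the commanded pose from where the row before left it; what a row does not reach is not made up. A row lasts 1/8 s, in which the tool goes at most 62.5 mm and 10.7 degrees, less where a joint would pass 70% of its speed; a pose out of reach is approached as far as the arm can. A call with a gripper value outside its range is refused whole. The fingers move at their own pace and stop on an object; "newtons" is the grip in N (left out, the last holds). Time passes only in rows, so rows that do not move let the fingers close. It gives the time, the measured TCP pose, the force, the opening and the grip force at its end, in the units of the state.
- manip.read_state(): the state, without advancing time (a new reading comes with each control period).
- camera(name): name is "side" or "top"; returns a dict with "image" (400x640x3 uint8, red, green, blue), "fx", "fy", "cx", "cy" (pixels), "k1" (the pictures are not rectified: a ray, as slopes to the right and down, at radius r is drawn at 1 + k1 r^2 times it, then the intrinsics apply), "R" (3x3) and "t" (3): a world point X has camera coordinates R X + t. Camera axes: x right, y down, z forward; pixel columns grow to the right and rows downward; lengths in mm; the calibration is good to about 2 mm. A picture is of the moment at which its call begins. There is no depth.
- manip.sign_off(): hands the job in; it is judged then, once.
The state is a dict: "clock": time; "joints": joint angles; "qd": joint speeds; "effort": joint torques, N m; "eef_pos": TCP position; "eef_rot": TCP orientation; "wrist_force": force on the tool from outside, world axes, zero at the start; "moment": the same for the moment, N m; "finger_gap": finger opening in mm; "finger_force": force on a finger pad.
Only numpy, scipy, OpenCV 4.12 (cv2) and the standard library are available. Lean on these libraries where they do the work, as an engineer would, in place of code of your own. Each camera call takes 0.05 s, during which the arm holds its last target. There are 200 camera calls.

## Working session

There is one attempt and no reset: what is moved stays moved. The work goes in short steps, Python scripts to look and compute and a tool call to move; the robot and the scene stay as the last step left them, time stands still between calls to the robot, and variables do not carry over. Pictures are saved under pics/ and viewed, at most 10 in all, crops included, and the job is handed in when it is done.

Besides the shell and the picture viewer there is one more tool, called as name(argument=value, ...) on one line, values as JSON. move_arm: Moves the arm, as the interface text tells. Its arguments: {"type":"object","properties":{"dp":{"type":"array","items":{"type":"array","items":{"type":"number"}}},"rotation":{"type":"array","items":{"type":"array","items":{"type":"number"}}},"hand":{"type":"array","items":{"type":"number"}},"newtons":{"type":"number"}},"required":["dp","rotation","hand"]}

```bash
ls; mkdir -p pics; cat > h.py <<'E'
import numpy as np, cv2
from cell import manip, camera
def snap(n,f):
    c=camera(n); cv2.imwrite('pics/'+f+'.png',c['image'][:,:,::-1]); 
    import pickle; pickle.dump(c,open('pics/'+f+'.pkl','wb')); return c
def K(c): return np.array([[c['fx'],0,c['cx']],[0,c['fy'],c['cy']],[0,0,1.]])
def load(f):
    import pickle; return pickle.load(open('pics/'+f+'.pkl','rb'))
def ray(c,px):
    d=np.array([c['k1'],0,0,0,0.]); R=np.array(c['R']);t=np.array(c['t']).ravel()
    u=cv2.undistortPoints(np.array([[px]],float),K(c),d)[0,0]
    return -R.T@t, R.T@np.array([u[0],u[1],1])
def atz(c,px,z):
    o,d=ray(c,px); return o+d*(z-o[2])/d[2]
def tri(c1,p1,c2,p2):
    o,d=ray(c1,p1);q,e=ray(c2,p2); d/=np.linalg.norm(d); e/=np.linalg.norm(e)
    s=np.linalg.lstsq(np.c_[d,-e],q-o,rcond=None)[0]
    a,b=o+d*s[0],q+e*s[1]; return (a+b)/2, np.linalg.norm(a-b)
def proj(c,X):
    R=np.array(c['R'],float);t=np.array(c['t'],float).ravel()
    return cv2.projectPoints(np.array(X,float).reshape(-1,1,3),cv2.Rodrigues(R)[0],t,K(c),np.array([c['k1'],0,0,0,0.]))[0][:,0]
E
python3 - <<'E'
from h import *
a=snap('side','s0');b=snap('top','t0')
for c in(a,b): print(-np.array(c['R']).T@np.array(c['t']).ravel(), c['k1'],c['fx'])
print(manip.read_state())
E
```

```text
pics
[ -117.44413146 -1232.44147792   619.05391909] 0.006826526458907648 508.619231736944
[ 321.46184665 -149.37116636 1402.05664878] 0.0008290429277632997 478.85064216960006
{'clock': 0.1, 'joints': array([-1.21458827e+00,  3.00435252e-01,  1.52153468e+00, -3.74852105e-06,
        1.32069710e+00, -6.66116132e-02]), 'qd': array([ 9.27767245e-05, -1.58080482e-03, -9.01254282e-04, -1.00469656e-03,
       -1.10403907e-03,  8.71466309e-04]), 'effort': array([ 1.91109444e-03, -5.32643867e+01, -3.53282368e+01,  7.10166176e-02,
        2.35077215e-02, -4.65690641e-05]), 'eef_pos': array([ 225.5892893 , -501.34113659,  204.92562035]), 'eef_rot': array([-3.14052041e+00, -6.78907501e-05,  4.22820565e-01]), 'wrist_force': array([ 0.0269015 ,  0.66900666, -0.26731467]), 'moment': array([ 0.03234653,  0.00079868, -0.00755493]), 'finger_force': 0.0, 'finger_gap': 94.1678948009408}
```

View pics/s0.png

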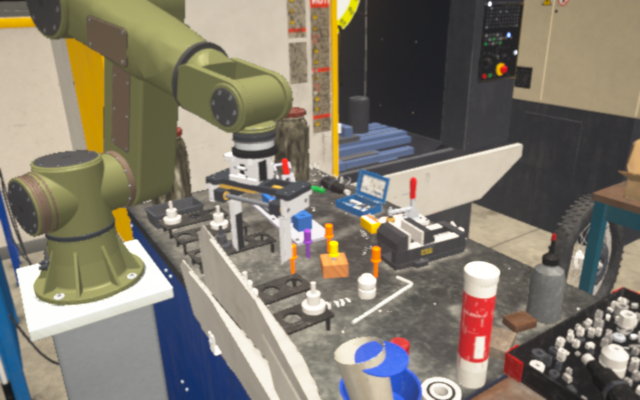

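View pics/t0.png

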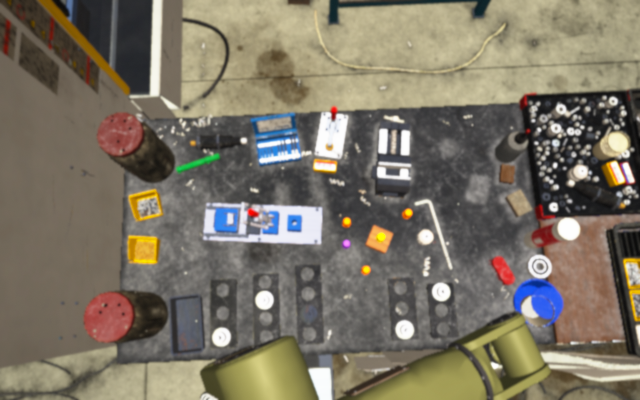

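Top picture: the fixture plate spans (204–322, 205–244), with the moving jaw at about (225,220), the lever and loop at about (258,215), and the lock block at (294,223). The yellow-headed pin at (380,237) is in a wooden stand. The lookalikes are orange at (347,222), (408,213) and (366,270), and purple at (346,243). Only (380,237) is yellow and in a stand. In the side picture the gripper hides the fixture. I'll enlarge the top view to confirm.

```bash
python3 - <<'E'
from h import *
b=load('t0')
im=b['image'][190:290,195:435,::-1]
cv2.imwrite('pics/t0c.png',cv2.resize(im,None,fx=3.33,fy=3.33,interpolation=cv2.INTER_CUBIC))
for n,p,z in [('plate -y end',(322,223),12),('plate +y end',(204,223),12),('head',(380.5,237),90),('stand',(379,238),34),('lock',(294,223),54),('jaw',(225,220),54),('carton',(325,165),31)]: print(n,atz(b,p,z).round())
E
```

```text
plate -y end [ 556. -156.   12.]
plate +y end [572. 191.  12.]
head [ 496. -315.   90.]
stand [ 501. -318.   34.]
lock [553. -76.  54.]
jaw [571. 121.  54.]
carton [ 727. -173.   31.]
```

View pics/t0c.png

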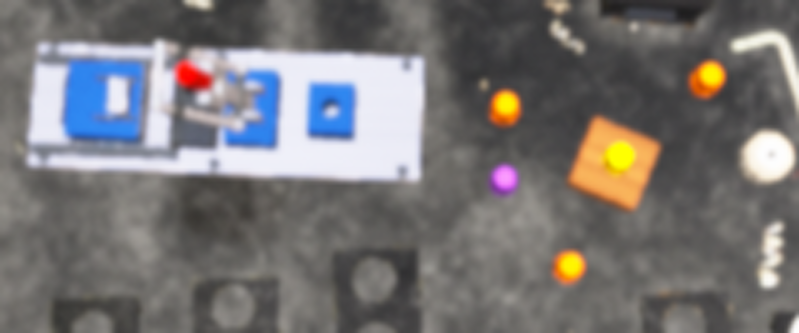

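The crop confirms it: the only yellow head, crop (620,156), sits in the wooden stand. The others are loose orange or purple pins. The lock-block hole is at crop (331,108). The plate corners are at crop (40,42), (424,57), (421,181) and (28,167).

```bash
python3 - <<'E'
from h import *
b=load('t0')
f=lambda p:(195+(p[0]+.5)/3.333-.5,190+(p[1]+.5)/3.333-.5)
P=np.array([atz(b,f(p),12)[:2] for p in [(40,42),(424,57),(421,181),(28,167)]])
F=np.array([(55,195),(55,-150),(-55,-150),(-55,195.)])
pm,fm=P.mean(0),F.mean(0); U,S,V=np.linalg.svd((F-fm).T@(P-pm)); R=V.T@U.T
t=pm-R@fm; yaw=np.arctan2(R[1,0],R[0,0]); print('fix',t,yaw); print((F@R.T+t-P).round(1))
h=atz(b,f((331,108)),54); print('hole',h, 'local',R.T@(h[:2]-t))
for n,p,z in[('jaw+y',(65,105),54),('jaw-y',(143,101),54),('grip end',(192,74),190),('fixjaw-y',(278,108),45)]:
  h=atz(b,f(p),z); print(n,R.T@(h[:2]-t))
print('stand',np.mean([atz(b,f(p),34) for p in [(597,116),(661,150),(634,211),(569,180)]],0)); print('head',atz(b,f((620,156)),79), [atz(b,f(p),34)[:2].round() for p in [(597,116),(661,150),(634,211),(569,180)]])
E
```

```text
fix [562.24225334  -5.28598909] -0.0835107509593973
[[-1.1  1. ]
 [-0.4 -1.3]
 [ 0.4  0.2]
 [ 1.1  0.1]]
hole [555.51366285 -76.18728871  54.        ] local [ -0.79100044 -71.21546557]
jaw+y [ -6.70846305 156.9941202 ]
jaw-y [-0.73562358 90.32537794]
grip end [-1.07903092 28.33643933]
fixjaw-y [ -0.9822721  -24.90516452]
stand [ 498.70154864 -318.25810333   34.        ]
head [ 499.46442446 -317.15269424   79.        ] [array([ 541., -305.]), array([ 509., -359.]), array([ 458., -331.]), array([ 487., -278.])]
```

move_arm(dp=[[30, 50, 6], [30, 50, 6], [30, 50, 6], [30, 50, 6], [30, 50, 6], [30, 50, 6], [30, 50, 6], [30, 50, 6], [30, 50, 6], [30, 50, 6]], rotation=[[0, 0, 0.1064], [0, 0, 0.1064], [0, 0, 0.1064], [0, 0, 0.1064], [0, 0, 0.1064], [0, 0, 0.1064], [0, 0, 0.1064], [0, 0, 0.1064], [0, 0, 0.1064], [0, 0, 0.1064]], hand=[0, 0, 0, 0, 0, 0, 0, 0, 0, 0], newtons=30)

```text
clock: 1.35
eef_pos: [526.3, 0.3, 265.5]
eef_rot: [-3.141, 0.0, 1.49]
wrist_force: [0.8, -0.6, 0.2]
finger_gap: 0.9
finger_force: 0.0
```

move_arm(dp=[[13, 45, 0], [13, 45, 0], [13, 45, 0], [12, 44, 0], [0, 0, -45], [0, 0, -50], [0, 0, -50], [0, 0, -50], [0, 0, -38], [0, 0, 0]], rotation=[[0, 0, 0], [0, 0, 0], [0, 0, 0], [0, 0, 0], [0, 0, 0], [0, 0, 0], [0, 0, 0], [0, 0, 0], [0, 0, 0], [0, 0, 0]], hand=[0, 0, 0, 0, 0, 0, 0, 0, 0, 0])

```text
clock: 2.6
eef_pos: [575.0, 177.0, 29.8]
eef_rot: [-3.136, 0.002, 1.487]
wrist_force: [0.1, 0.6, -0.5]
finger_gap: 0.4
finger_force: 0.0
```

```bash
python3 - <<'E'
from h import *
a=snap('side','s1')
o=np.array([561.6,-5.5]);y=-.0835
R=np.array([[np.cos(y),-np.sin(y)],[np.sin(y),np.cos(y)]])
L=lambda p:np.r_[R@np.array(p[:2])+o,p[2]]
q=proj(a,[L((0,-25,45)),L((0,158,54)),L((0,35,192)),L((0,57,170))]);print(q)
x0,y0=int(q[:,0].min()-60),int(q[:,1].min()-25)
print(x0,y0)
cv2.imwrite('pics/s1c.png',cv2.resize(a['image'][y0:y0+140,x0:x0+190,::-1],None,fx=4,fy=4,interpolation=cv2.INTER_CUBIC))
E
```

```text
[[294.33398784 211.70443738]
 [269.69481479 190.3380128 ]
 [283.48247623 158.52616197]
 [280.76998567 163.82008987]]
209 133
```

View pics/s1c.png

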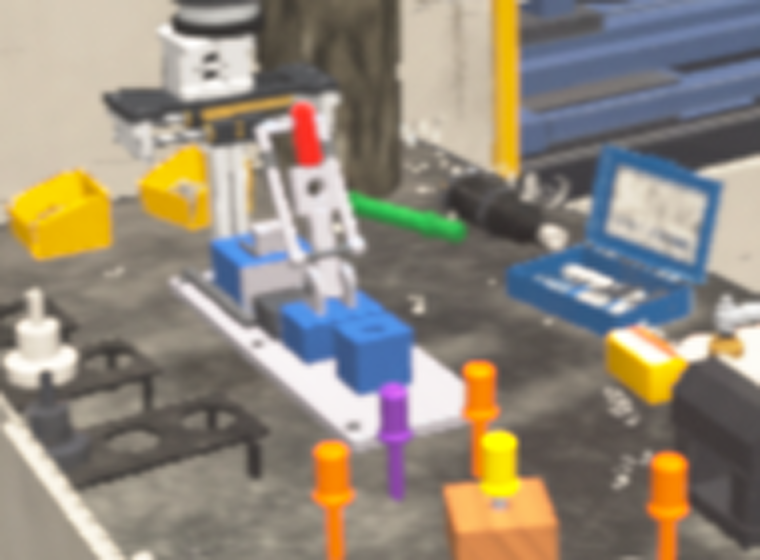

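The side view shows the lever standing, with the red tip at full-frame (283,159), close to the predicted (283.5,158.5). The loop is up, with its left bar end at about (274.5,165.5). The fingers are behind the jaw's outer end. Next I push the jaw in.

move_arm(dp=[[-0.7, -10, 0], [-0.8, -10, 0], [-0.6, -7, 0], [-0.4, -5, 0], [-0.4, -5, 0], [-0.3, -3, 0], [-0.2, -2, 0], [0, 0, 0]], rotation=[[0, 0, 0], [0, 0, 0], [0, 0, 0], [0, 0, 0], [0, 0, 0], [0, 0, 0], [0, 0, 0], [0, 0, 0]], hand=[0, 0, 0, 0, 0, 0, 0, 0])

```text
clock: 3.65
eef_pos: [573.4, 135.5, 32.5]
eef_rot: [3.141, -0.0, 1.487]
wrist_force: [0.9, 2.4, 2.1]
finger_gap: 0.6
finger_force: 1.5
```

```bash
python3 - <<'E'
from h import *
a=load('s1')
o=np.array([561.6,-5.5]);y=-.0835
R=np.array([[np.cos(y),-np.sin(y)],[np.sin(y),np.cos(y)]])
L=lambda p:np.r_[R@np.array(p[:2])+o,p[2]]
for th in (.8,.9,1,1.1,1.2,1.3): print(th,proj(a,[L((-28,3+100*np.cos(th),86+100*np.sin(th)))]))
E
```

```text
0.8 [[270.23701919 167.9084778 ]]
0.9 [[271.10464844 166.4457695 ]]
1 [[272.08022987 165.27375823]]
1.1 [[273.15618533 164.40895431]]
1.2 [[274.32367356 163.86544402]]
1.3 [[275.57259467 163.654551  ]]
```

move_arm(dp=[[-0.2, -2, 0], [-0.1, -1, 0], [-0.1, -1, 0], [0, 0, 0]], rotation=[[0, 0, 0], [0, 0, 0], [0, 0, 0], [0, 0, 0]], hand=[0, 0, 0, 0])

```text
clock: 4.15
eef_pos: [573.1, 132.1, 32.5]
eef_rot: [3.141, -0.001, 1.487]
wrist_force: [3.1, 8.2, 2.0]
finger_gap: 0.5
finger_force: 4.2
```

move_arm(dp=[[-0.1, -1, 0], [-0.1, -1, 0], [0, 0, 0]], rotation=[[0, 0, 0], [0, 0, 0], [0, 0, 0]], hand=[0, 0, 0])

```text
clock: 4.53
eef_pos: [573.1, 132.0, 32.6]
eef_rot: [3.14, -0.004, 1.487]
wrist_force: [3.8, 21.0, -0.9]
finger_gap: 0.3
finger_force: 11.0
```

move_arm(dp=[[1, 14, 0], [0, 0, 45], [0, 0, 45], [0, 0, 45], [0, 0, 45], [-4, -48, 0], [-4, -48, 0], [0, 0, 0]], rotation=[[0, 0, 0], [0, 0, 0], [0, 0, 0], [0, 0, 0], [0, 0, 0], [0, 0, 0], [0, 0, 0], [0, 0, 0]], hand=[0, 0, 0, 0, 0, 0, 0, 0])

```text
clock: 5.52
eef_pos: [565.2, 44.8, 212.2]
eef_rot: [-3.14, 0.001, 1.483]
wrist_force: [0.8, 0.1, -0.1]
finger_gap: 0.7
finger_force: 0.0
```

move_arm(dp=[[1, 6, 0], [0, 0, -20], [0, 0, -12], [0, 1, -6], [0.4, 6, -6], [0.5, 6, -6], [0.5, 6, -7], [0.5, 6, -7], [0.5, 6, -9], [0, 0, 0]], rotation=[[0, 0, 0], [0, 0, 0], [0, 0, 0], [0, 0, 0], [0, 0, 0], [0, 0, 0], [0, 0, 0], [0, 0, 0], [0, 0, 0], [0, 0, 0]], hand=[0, 0, 0, 0, 0, 0, 0, 0, 0, 0])

```text
clock: 6.78
eef_pos: [568.7, 84.7, 138.5]
eef_rot: [-3.14, 0.0, 1.487]
wrist_force: [-0.1, -0.4, 0.6]
finger_gap: 0.3
finger_force: 0.0
```

```bash
python3 - <<'E'
from h import *
a=snap('side','s2');b=snap('top','t2')
A=cv2.resize(a['image'][140:240,215:340,::-1],None,fx=4,fy=4,interpolation=cv2.INTER_CUBIC)
B=cv2.resize(b['image'][195:250,195:295,::-1],None,fx=3,fy=3,interpolation=cv2.INTER_CUBIC)
C=np.zeros((400,800,3),np.uint8);C[:400,:500]=A;C[:165,500:800]=B
cv2.imwrite('pics/c2.png',C)
E
```

```text
(no output)
```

View pics/c2.png

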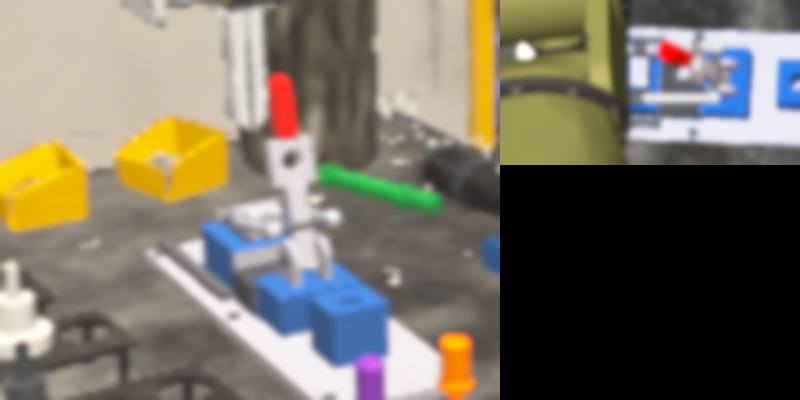

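The loop lies down on the jaw behind the keeper, at crop (270,225). The jaw is closed on the block and the lever is still up. Now I throw the lever.

move_arm(dp=[[0, 0, 32], [-2, -26, 0], [-1.5, -18, 0], [-0.6, -8, 0], [-0.9, -11, 2], [-0.9, -11, 2], [-0.9, -11, 0], [-0.9, -11, -1], [-1, -12, -2], [0, 0, 0]], rotation=[[0, 0, 0], [0, 0, 0], [0, 0, 0], [0, 0, 0], [0, 0, 0], [0, 0, 0], [0, 0, 0], [0, 0, 0], [0, 0, 0], [0, 0, 0]], hand=[0, 0, 0, 0, 0, 0, 0, 0, 0, 0])

```text
clock: 8.12
eef_pos: [560.2, -24.5, 172.2]
eef_rot: [-3.141, 0.0, 1.486]
wrist_force: [0.4, -0.4, 0.6]
finger_gap: 0.3
finger_force: 0.0
```

```bash
python3 - <<'E'
from h import *
a=snap('side','s3')
A=cv2.resize(a['image'][140:240,215:340,::-1],None,fx=4,fy=4,interpolation=cv2.INTER_CUBIC)
cv2.imwrite('pics/c3.png',A)
E
```

```text
(no output)
```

View pics/c3.png

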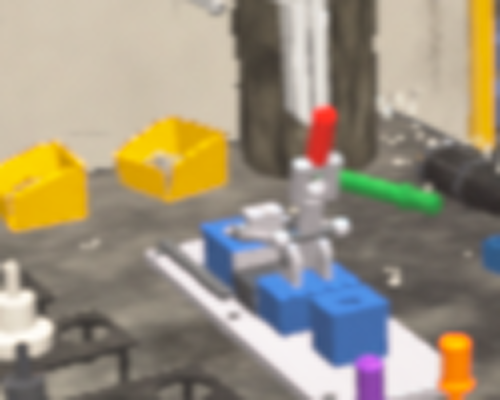

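The lever is past upright and still against the fingers, and the loop is still down at the keeper. I continue the throw.

move_arm(dp=[[-1.2, -14.5, -6.5], [-1.2, -14.5, -6.5], [-1.1, -13, -10.5], [-1.1, -13, -10.5], [-0.8, -9.5, -14], [-0.8, -9.5, -14], [-0.3, -4, -10], [-0.3, -4, -10], [-0.1, -1.5, -8], [0, 0, -8]], rotation=[[0, 0, 0], [0, 0, 0], [0, 0, 0], [0, 0, 0], [0, 0, 0], [0, 0, 0], [0, 0, 0], [0, 0, 0], [0, 0, 0], [0, 0, 0]], hand=[0, 0, 0, 0, 0, 0, 0, 0, 0, 0])

```text
clock: 9.43
eef_pos: [553.5, -107.0, 73.9]
eef_rot: [-3.142, 0.0, 1.487]
wrist_force: [0.5, -0.8, -0.0]
finger_gap: 0.7
finger_force: 0.0
```

move_arm(dp=[[0, 0, -2], [0, 0, -2], [0, 0, 0]], rotation=[[0, 0, 0], [0, 0, 0], [0, 0, 0]], hand=[0, 0, 0])

```text
clock: 9.8
eef_pos: [553.6, -107.0, 71.1]
eef_rot: [3.141, 0.0, 1.487]
wrist_force: [-2.3, 0.5, 5.3]
finger_gap: 0.4
finger_force: 2.2
```

move_arm(dp=[[0, 0, 40], [0, 0, 40], [-11, -42, 0], [-11, -42, 0], [-11, -42, 0], [-11, -42, 0], [-10, -42, 0], [0, 0, 0]], rotation=[[0, 0, 0], [0, 0, 0], [0, 0, 0], [0, 0, 0], [0, 0, 0], [0, 0, 0], [0, 0, 0], [0, 0, 0]], hand=[0, 0, 0, 0, 0.5, 0.5, 0.5, 0.5])

```text
clock: 10.8
eef_pos: [498.7, -319.2, 150.5]
eef_rot: [3.141, 0.0, 1.484]
wrist_force: [0.1, 0.3, 0.2]
finger_gap: 37.1
finger_force: 0.0
```

```bash
python3 - <<'E'
from h import *
a=snap('side','s4');b=snap('top','t4')
A=cv2.resize(a['image'][150:290,235:360,::-1],None,fx=4,fy=4,interpolation=cv2.INTER_CUBIC)
B=cv2.resize(b['image'][200:250,215:315,::-1],None,fx=3,fy=3,interpolation=cv2.INTER_CUBIC)
C=np.zeros((560,800,3),np.uint8);C[:,:500]=A;C[:150,500:800]=B
cv2.imwrite('pics/c4.png',C)
b0=load('t0');a0=load('s0')
f=lambda p:(195+(p[0]+.5)/3.333-.5,190+(p[1]+.5)/3.333-.5)
def cen(c,x0,y0,x1,y1):
    h=cv2.cvtColor(c['image'],cv2.COLOR_RGB2HSV); m=cv2.inRange(h,(25,150,120),(34,255,255))*0
    m=cv2.inRange(h,(24,150,100),(34,255,255)); k=np.zeros_like(m);k[y0:y1,x0:x1]=m[y0:y1,x0:x1]
    M=cv2.moments(k,True); print(M['m00']); return M['m10']/M['m00'],M['m01']/M['m00']
p=cen(a0,322,232,346,262);q=cen(b0,370,226,392,248)
print(p,q,tri(a0,p,b0,q)); print(atz(b0,q,79))
print('pred px of head mid/top',proj(a0,[[499.2,-317.6,62],[499.2,-317.6,79]]))
E
```

```text
126.0
67.0
(333.6190476190476, 248.84126984126985) (380.65671641791045, 236.61194029850745) (array([ 501.39089062, -319.39527221,   59.94443155]), np.float64(0.4359218572803795))
[ 499.02643898 -317.08830733   79.        ]
pred px of head mid/top [[332.53028818 248.02529671]
 [332.44334587 241.68995623]]
```

View pics/c4.png

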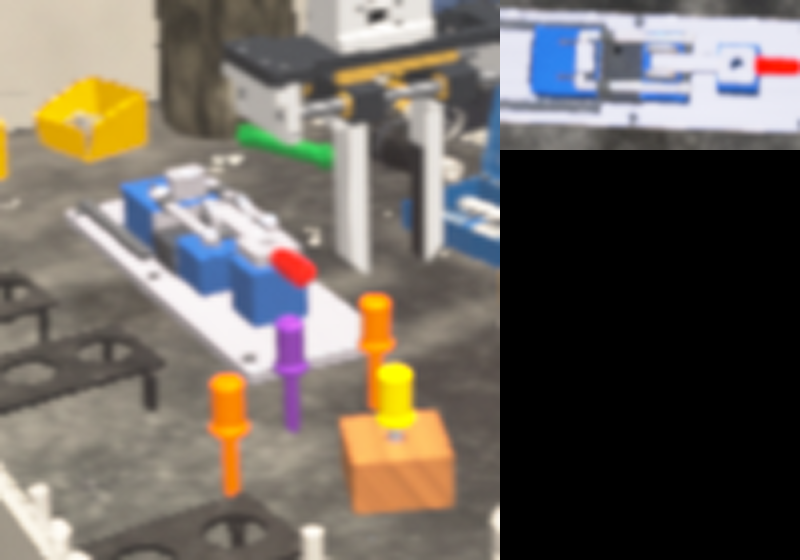

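The lever lies flat with its red grip at crop (293,267), the loop is hooked on the keeper, and the eye sits over the lock hole. The yellow pin is at crop (395,395), under the gripper. Now I grasp it.

move_arm(dp=[[1, 1, -30], [0, 0, -30], [0, 0, -25], [0, 0, -14], [0, 0, 0], [0, 0, 0], [0, 0, 0], [0, 0, 0], [0, 0, 0]], rotation=[[0, 0, 0], [0, 0, 0], [0, 0, 0], [0, 0, 0], [0, 0, 0], [0, 0, 0], [0, 0, 0], [0, 0, 0], [0, 0, 0]], hand=[0.5, 0.5, 0.5, 0.5, 0.5, 0, 0, 0, 0], newtons=30)

```text
clock: 12.02
eef_pos: [500.5, -316.2, 51.8]
eef_rot: [3.141, 0.0, 1.487]
wrist_force: [-0.4, 0.5, 2.2]
finger_gap: 19.1
finger_force: 30.0
```

move_arm(dp=[[0, 0, 45], [0, 0, 50], [11, 48, 0], [11, 48, 0], [11, 48, 0], [11, 48, 0], [11, 48, 0], [0, 0, 0], [0, 0, 0]], rotation=[[0, 0, 0], [0, 0, 0], [0, 0, 0], [0, 0, 0], [0, 0, 0], [0, 0, 0], [0, 0, 0], [0, 0, 0], [0, 0, 0]], hand=[0, 0, 0, 0, 0, 0, 0, 0, 0])

```text
clock: 13.15
eef_pos: [555.4, -76.5, 146.4]
eef_rot: [-3.141, 0.0, 1.487]
wrist_force: [-0.8, -0.7, -0.2]
finger_gap: 19.7
finger_force: 30.0
```

```bash
python3 - <<'E'
from h import *
a=snap('side','s5'); s=manip.read_state(); p=s['eef_pos']; print(p)
b=load('t4')
g=cv2.cvtColor(b['image'],cv2.COLOR_RGB2GRAY)[216:227,288:300].astype(float); print(g.astype(int))
w=np.clip(140-g[2:9,2:10],0,None); yy,xx=np.mgrid[218:225,290:298]; u=(w*xx).sum()/w.sum(),(w*yy).sum()/w.sum(); print(u,atz(b,u,67))
print(proj(a,[p-[0,0,0],p-[0,0,52],[555.5,-76.8,67]]))
q=proj(a,[p-[0,0,30]])[0].astype(int)
cv2.imwrite('pics/c5.png',cv2.resize(a['image'][q[1]-35:q[1]+40,q[0]-40:q[0]+40,::-1],None,fx=8,fy=8,interpolation=cv2.INTER_CUBIC)[:600]); print(q-[40,35])
E
```

```text
[555.30258825 -76.9164715  146.4106641 ]
[[217 225 229 229 228 228 229 229 229 227 220 203]
 [223 230 233 233 231 229 229 231 232 232 229 210]
 [229 232 233 231 223 213 211 221 230 233 231 212]
 [233 233 231 221 196 169 168 194 222 231 229 208]
 [235 234 229 204 157 117 119 161 208 230 228 202]
 [235 234 227 193 135 107 126 164 207 229 228 198]
 [234 234 228 202 163 159 181 202 222 232 227 197]
 [231 234 232 222 206 209 223 229 233 234 229 202]
 [229 234 235 233 230 231 234 235 236 235 231 209]
 [226 232 233 233 232 233 234 235 236 235 230 206]
 [211 218 219 220 220 221 225 228 229 229 220 193]]
(np.float64(293.3125), np.float64(220.54166666666666)) [557.67416844 -75.20847427  67.        ]
[[300.02821438 183.66319102]
 [300.68317838 201.0397687 ]
 [301.05980775 209.98799802]]
[260 158]
```

View pics/c5.png

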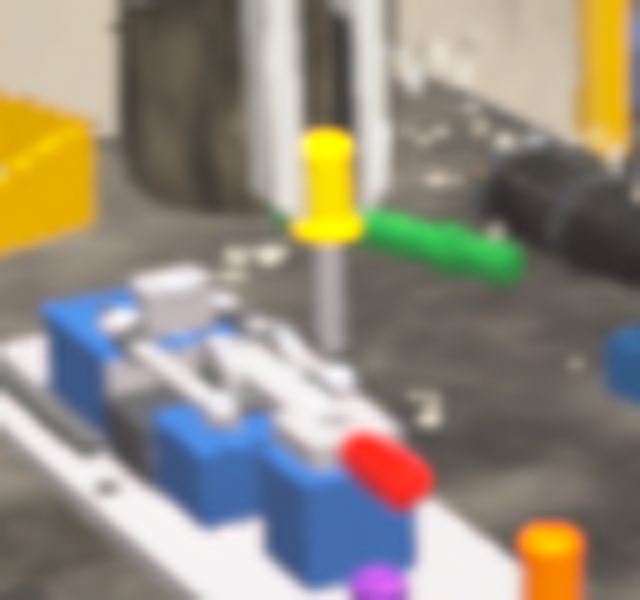

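The pin hangs straight, with its tip at full-frame (301.6,201.8). The eye hole is about 8 px below it, at (302.1,210). The differences from the top view suggest a shift of about +1.3 in x and +1 in y.

move_arm(dp=[[1.3, 1, 0], [0, 0, -15], [0, 0, -10], [0, 0, -5], [0, 0, -5], [0, 0, -5], [0, 0, 0]], rotation=[[0, 0, 0], [0, 0, 0], [0, 0, 0], [0, 0, 0], [0, 0, 0], [0, 0, 0], [0, 0, 0]], hand=[0, 0, 0, 0, 0, 0, 0])

```text
clock: 14.08
eef_pos: [556.7, -75.0, 106.2]
eef_rot: [-3.141, -0.0, 1.487]
wrist_force: [-0.5, -0.4, -0.8]
finger_gap: 19.2
finger_force: 30.0
```

Tip at about z 54, inside the eye, with no contact force. I carry on down.

move_arm(dp=[[0, 0, -5], [0, 0, -5], [0, 0, -5], [0, 0, -5], [0, 0, -5], [0, 0, -4], [0, 0, -2], [0, 0, -1], [0, 0, 0]], rotation=[[0, 0, 0], [0, 0, 0], [0, 0, 0], [0, 0, 0], [0, 0, 0], [0, 0, 0], [0, 0, 0], [0, 0, 0], [0, 0, 0]], hand=[0, 0, 0, 0, 0, 0, 0, 0, 0])

```text
clock: 15.2
eef_pos: [556.8, -75.1, 74.5]
eef_rot: [3.141, 0.0, 1.487]
wrist_force: [-0.5, 0.8, -1.2]
finger_gap: 19.3
finger_force: 30.0
```

move_arm(dp=[[0, 0, -1], [0, 0, -1], [0, 0, 0], [0, 0, 0]], rotation=[[0, 0, 0], [0, 0, 0], [0, 0, 0], [0, 0, 0]], hand=[0, 0, 0, 0])

```text
clock: 15.7
eef_pos: [557.1, -75.1, 73.9]
eef_rot: [3.14, 0.0, 1.487]
wrist_force: [-6.1, 0.5, 14.6]
finger_gap: 19.3
finger_force: 30.0
```

The pin has seated: 14.6 N at TCP z 73.9, where 73.8 was expected. Release and retreat.

move_arm(dp=[[0, 0, 0.5], [0, 0, 0], [0, 0, 0], [0, 0, 0], [0, 0, 30], [0, 0, 40], [0, 0, 40], [-25, -50, 10], [-25, -50, 0], [-25, -50, 0]], rotation=[[0, 0, 0], [0, 0, 0], [0, 0, 0], [0, 0, 0], [0, 0, 0], [0, 0, 0], [0, 0, 0], [0, 0, 0], [0, 0, 0], [0, 0, 0]], hand=[0.5, 0.5, 0.5, 0.5, 0.5, 0.5, 0.5, 0.5, 0.5, 0.5])

```text
clock: 16.95
eef_pos: [480.9, -226.4, 193.1]
eef_rot: [3.141, 0.0, 1.487]
wrist_force: [1.2, -0.7, -0.3]
finger_gap: 46.9
finger_force: 0.0
```

move_arm(dp=[[-30, -50, 0], [-30, -50, 0], [-30, -50, 0], [0, 0, 0]], rotation=[[0, 0, 0], [0, 0, 0], [0, 0, 0], [0, 0, 0]], hand=[0.5, 0.5, 0.5, 0.5])

```text
clock: 17.45
eef_pos: [389.8, -377.6, 192.7]
eef_rot: [-3.141, 0.0, 1.482]
wrist_force: [0.8, 0.5, 0.2]
finger_gap: 46.9
finger_force: 0.0
```

```bash
python3 - <<'E'
from h import *
a=snap('side','s6');b=snap('top','t6')
A=cv2.resize(a['image'][150:290,235:360,::-1],None,fx=4,fy=4,interpolation=cv2.INTER_CUBIC)
B=cv2.resize(b['image'][200:250,215:315,::-1],None,fx=3,fy=3,interpolation=cv2.INTER_CUBIC)
C=np.zeros((560,800,3),np.uint8);C[:,:500]=A;C[:150,500:800]=B
cv2.imwrite('pics/c6.png',C)
E
```

```text
(no output)
```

View pics/c6.png

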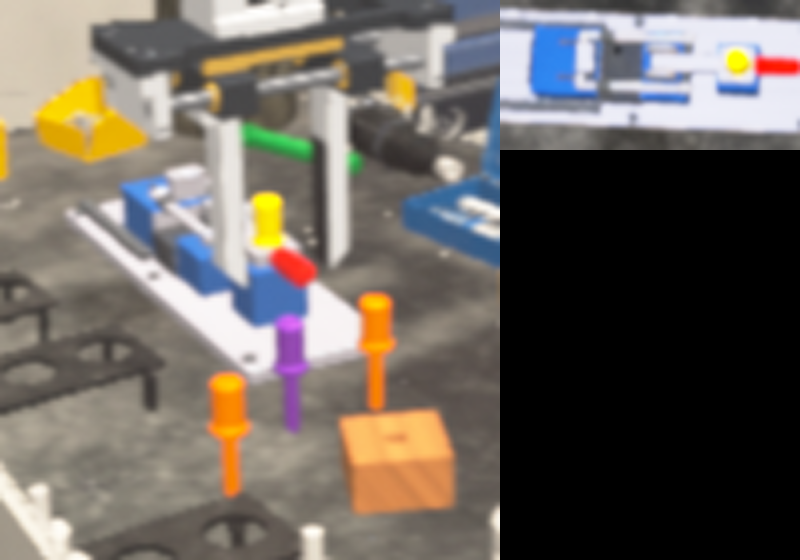

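The pin's yellow head, crop (266,220), sits on the lever's eye. The lever is flat, the loop is hooked, the stand is empty and the gripper is clear of everything.

```bash
python3 -c "
from cell import manip
print(manip.sign_off())"
```

```text
the job is handed in; nothing more can be done
None
```

The job is handed in: the block is clamped, the loop is hooked, the lever is flat past its toggle point and the yellow pin is home in the lock hole, at about 17.5 s on the robot's clock; the carton and chuck were not touched.

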